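# Lock the glue press pin with its spring cotter

### The arm

A 6-joint arm with a two-finger parallel gripper is mounted at the origin on the work surface. World frame = base frame: x ahead of the robot, y to its left, z up, the work surface at z = 0. Lengths are in m, angles in rad, forces in N, time in s.
With the tool pointing down it reaches from about 0.25 to 0.725 m from the base axis. Payload 4 kg.
Tool frame: the origin (TCP) lies at the very end of the fingers, on their centre line; the grasp point (between the pads) lies 19 mm behind it; z points along the fingers, y is the line along which they close (so a half turn about z gives the same grasp; the last joint's range is limited). The gripper opens to 85 mm and grips with 20 to 120 N. Pads are 22 mm wide; open, the fingers measure 114 mm over their backs; the gripper's body (76 mm by 85 mm) begins 54 mm behind the grasp point. The pads swing forward as they close: fully open they stand 13 mm farther back than shut.
Start: joints at [-1.148, 0.241, 0.005, 1.335, 0, 1.571], TCP at [0.205, -0.456, 0.231] pointing down, gripper open.
Joint ranges: [-2.72, 2.72], [-1.05, 1.87], [-1.09, 1.28], [-1.99, 2.15], [-1.42, 1.44], [-3.14, 3.14]. Speed limits (rad/s): [2.79, 2.79, 3.14, 3.14, 3.14, 3.14].

### API

Orientations are given as a unit quaternion [w, x, y, z].
In Python, from cell import r, optics gives the robot as it stands.
- The arm moves only by the shell command python3 -m inch 'ROWS' [FORCE]. ROWS is JSON, a list that holds one entry, the list of rows, each a list of 5 numbers: the opening, from 0 (shut) to 1 (fully open), then the shift along the tool's x, y, z in m, then the turn about the tool's z in rad. In form: [[[claw, x, y, z, turn], ...]]. A call has 1 to 10 rows; each row shifts and turns the commanded pose from where the row before left it, along the tool's axes as they then stand; what a row does not reach is not made up. A row lasts 1/8 s, in which the tool goes at most 62.5 mm and 10.7 degrees, less where a joint would pass 70% of its speed; a pose out of reach is approached as far as the arm can. A call is refused whole if a number of a shift passes 0.0625 or a number of a turn 0.188, either way. A call with a gripper value outside its range is refused whole. The fingers move at their own pace and stop on an object; FORCE is the grip in N (left out, the last holds). Time passes only in rows, so rows that do not move let the fingers close. It gives the time, the measured TCP pose, the force, the opening and the grip force at its end, in the units of the state.
- r.observe(): the state, without advancing time (a new reading comes with each control period).
- optics.camera(name): name is "scene" or "side" or "wrist"; returns (picture, depth): 400x640x3 uint8, red, green, blue; 400x640 float32, m along the optical axis (not along the pixel's ray), 0 where there is no reading.
- optics.get_calibration(name): a dict with "fx", "fy", "cx", "cy" (pixels), "pose" (4x4, takes a point from camera to world coordinates); the wrist camera has in their place "mount" (4x4, takes a point from camera to tool coordinates, whose origin is the TCP and whose axes are the flange's). Camera axes: x right, y down, z forward; pixel columns grow to the right and rows downward; lengths in m; the calibration is good to about 2 mm. A picture is of the moment at which its call begins: read the wrist's pose just before it. get_calibration takes no time and is no camera call.
- r.finish_job(): hands the job in; it is judged then, once.
The state is a dict: "clock": time; "joints": joint angles; "qvel": joint speeds; "effort": joint torques, N m; "ee_pos": TCP position; "tcp_rot": TCP orientation; "wrist_force": force on the tool from outside, world axes, zero at the start; "ft_torque": the same for the moment, N m; "gripper_width": finger opening in m; "gripper_force": force on a finger pad.
Only numpy, scipy, OpenCV 4.12 (cv2) and the standard library are available. Lean on these libraries where they do the work, as an engineer would, in place of code of your own. Each camera call takes 0.05 s, during which the arm holds its last target. There are 200 camera calls.

### The job

The wooden pin of the classroom glue press has lost its lock. Take the spring cotter, the steel hairpin with a closed loop for its bow, one straight leg and one kinked arm, from the plywood rack and push its straight leg down through the cross hole in the free end of the press's pin until the kinked arm snaps round under the pin and the bow sits on the pin; then let go.

Things in the scene. Friction and masses are not known exactly. Their poses are not given: they have to be found in the camera images.
- cotter_bow (a point): Centre of the bow of the spring cotter (9 mm steel wire, 0.13 kg), which stands bow up in one of three slots of a 35 mm high rack, leaning a few degrees at most. The bow is an upright loop 39 mm wide (x), 63 mm high (z up), 9 mm thick: pinch it across its thickness, closing along y. Other slots, 80 mm apart, hold a staple (open arch, two straight legs) and a flat key.
- cotter_tip (a point): Lower end of the cotter's straight leg, which runs down from the bow's -x side: 15 mm towards -x of the bow's centre and 96.5 mm below it. Same axes. The kinked spring arm hangs from the bow's +x side beside the leg; its kink is 70 mm below the bow's centre.
- pin_hole (a point): Centre of the cross hole, on the axis (y, level) of the fixed press's wooden pin, 40 mm thick, 100 mm above the table. Free end 32 mm off at -y, cheek (116 mm high) 62 mm off at +y. The hole is vertical, right through, 16 mm wide in x (26 at its mouth), 28 in y. Home: leg in hole, cotter's y along the pin (either way round), bow on pin, bow's centre 48 mm above this point.
- cotter_arm (a joint): Angle of the cotter's kinked arm, hinged where it leaves the bow: 0 relaxed, grows as it is spread from the leg (about 0.1 rad passing the pin's thickest part, then snaps back to nearly 0). Pushing it over takes about 4 to 10 N downwards; past the middle it pulls itself on.
There are look-alikes about, which are no part of the job. What is shaped like the part that bears cotter_bow but green is not meant.

How it is judged:
By the outcome, as a careful person would: the job done as asked, in the order asked, and still so for the second after the job is handed in, with the robot touching nothing.
It also fails if it takes over 42 s, if anything falls off the work surface, if the arm or the gripper's body presses on something with over 40 N, if the wrist force passes 120 N, or if a joint passes its speed limit or range.

## Working session

There is one attempt and no reset: what is moved stays moved. The work goes in short steps, Python scripts to look and compute and a shell command to move; the robot and the scene stay as the last step left them, time stands still between calls to the robot, and variables do not carry over. Pictures are saved under pics/ and viewed, at most 10 in all, crops included, and the job is handed in when it is done.

```bash
mkdir -p pics; cat > h.py <<'E'
import numpy as np, cv2
from cell import r, optics
from scipy.spatial.transform import Rotation as R
def snap(n):
    s=r.observe(); p,d=optics.camera(n); c=optics.get_calibration(n)
    if 'pose' in c: T=np.array(c['pose'])
    else:
        q=s['tcp_rot']; B=np.eye(4); B[:3,:3]=R.from_quat([q[1],q[2],q[3],q[0]]).as_matrix(); B[:3,3]=s['ee_pos']; T=B@np.array(c['mount'])
    np.savez(f'{n}.npz',p=p,d=d,T=T,k=[c['fx'],c['fy'],c['cx'],c['cy']])
    return p
def save(name,p,box=None,f=1):
    if box: p=p[box[1]:box[3],box[0]:box[2]]
    cv2.imwrite(f'pics/{name}.png',cv2.resize(p[...,::-1],None,fx=f,fy=f,interpolation=cv2.INTER_CUBIC))
def pt(n,u,v,w=None,z=None):
    a=np.load(f'{n}.npz'); k=a['k']; T=a['T']
    ray=np.array([(u-k[2])/k[0],(v-k[3])/k[1],1.])
    if z is not None:
        g=T[:3,:3]@ray; return T[:3,3]+g*(z-T[2,3])/g[2]
    d=a['d'][int(v),int(u)] if w is None else w
    return T[:3,:3]@(ray*d)+T[:3,3]
E
python3 - <<'E'
from h import *
a=snap('scene'); b=snap('side')
save('scene',a,f=1.25); save('side',b,f=1.25)
for n in('scene','side'):
    z=np.load(n+'.npz'); print(n,z['T'].round(3).tolist(),z['k'])
s=r.observe(); print({k:np.round(v,3).tolist() for k,v in s.items()})
E
```

```text
scene [[-0.171, 0.562, -0.809, 1.372], [0.985, 0.099, -0.14, 0.007], [0.001, -0.821, -0.57, 0.74], [0.0, 0.0, 0.0, 1.0]] [512.85919147 512.85919147 318.442859   202.40328652]
side [[-0.918, -0.299, 0.262, 0.149], [-0.397, 0.673, -0.623, 0.551], [0.01, -0.676, -0.737, 0.926], [0.0, 0.0, 0.0, 1.0]] [426.10152597 426.10152597 320.15296728 189.55895115]
{'clock': 0.1, 'joints': [-1.148, 0.241, 0.004, 1.335, 0.0, 1.571], 'qvel': [0.0, -0.001, 0.002, -0.001, -0.001, -0.001], 'effort': [-0.0, -37.314, 25.301, 0.011, -0.0, 0.0], 'ee_pos': [0.205, -0.455, 0.23], 'tcp_rot': [-0.001, 0.978, 0.21, -0.0], 'wrist_force': [-0.928, 0.104, -0.582], 'ft_torque': [0.01, 0.066, -0.039], 'gripper_force': 0.0, 'gripper_width': 0.086}
```

View pics/scene.png

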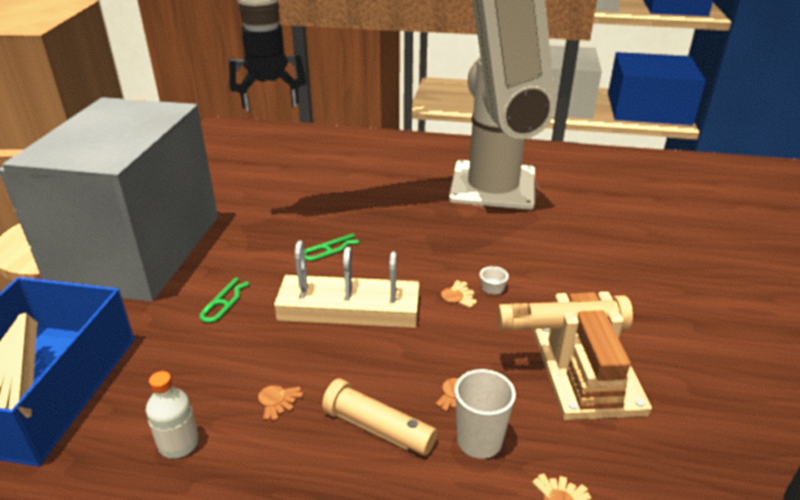

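View pics/side.png

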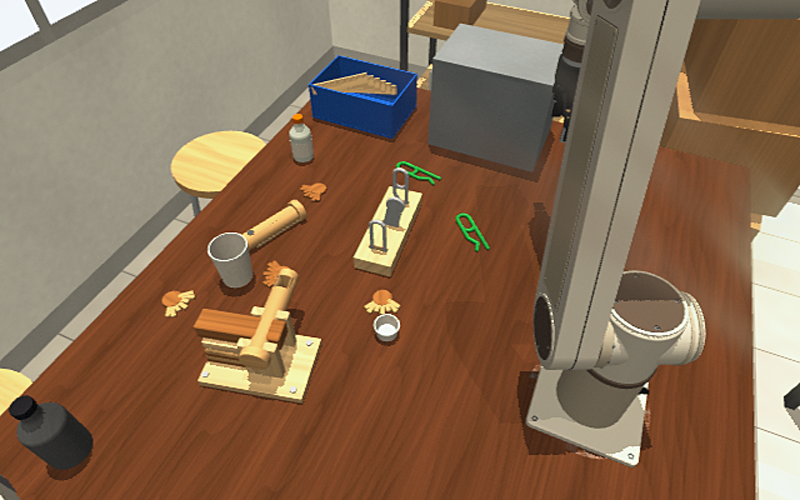

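The scene picture shows the rack with three pieces (300/347/393, ~265) and the press at (570,330). In the side picture the middle piece (395,210) is the flat key. The two loops at (400,180) and (378,235) could each be the cotter, and both green pieces lie on the table. I'll enlarge the rack.

```bash
python3 - <<'E'
from h import *
b=np.load('side.npz')['p']; a=np.load('scene.npz')['p']
c=cv2.resize(b[120:220,270:350],None,fx=5,fy=5,interpolation=cv2.INTER_CUBIC)
e=cv2.resize(a[185:265,215:345],None,fx=3,fy=3,interpolation=cv2.INTER_CUBIC)
o=np.zeros((500,790,3),np.uint8); o[:500,:400]=c; o[:240,400:790]=e
f=cv2.resize(b[205:270,200:260],None,fx=4,fy=4,interpolation=cv2.INTER_CUBIC); o[240:500,400:640]=f
save('crop',o)
for n,u,v in[('side',320,150),('side',302,205),('side',322,147),('side',290,205),('side',235,217),('side',203,283),('scene',405,252)]:
    print(n,u,v,pt(n,u,v).round(3))
E
```

```text
side 320 150 [ 0.513 -0.308  0.082]
side 302 205 [ 0.488 -0.128  0.037]
side 322 147 [ 0.547 -0.405  0.002]
side 290 205 [ 0.518 -0.115  0.037]
side 235 217 [0.591 0.033 0.116]
side 203 283 [0.552 0.223 0.13 ]
scene 405 252 [0.614 0.042 0.112]
```

View pics/crop.png

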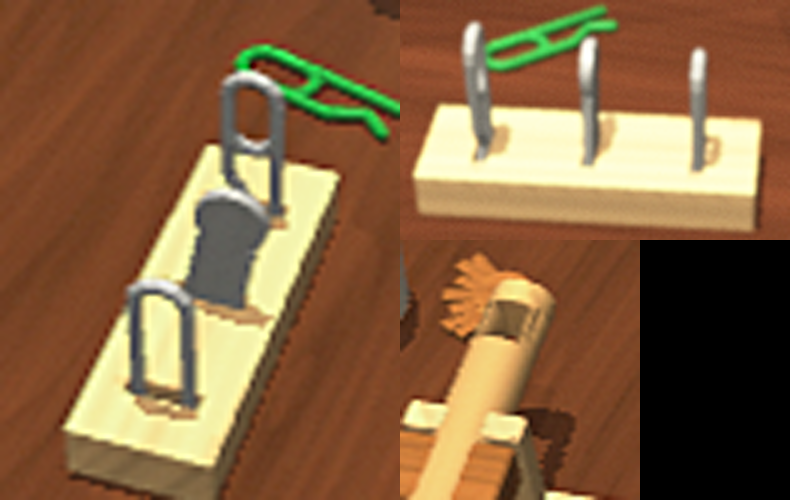

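The far loop, at crop (252,110) or side pixel (320,142), has a cross wire closing it, one straight leg and one kinked arm, and is grey. That is the cotter. The near loop at crop (160,340) is the open staple, the middle piece is the key, and the green pieces don't count. The straight leg is on the right, the -x side. The pin hole is at about side (226,224).

```bash
python3 - <<'E'
from h import *
def cloud(n):
    a=np.load(n+'.npz'); d=a['d']; k=a['k']; v,u=np.mgrid[:400,:640]; T=a['T']
    P=np.stack([(u-k[2])/k[0]*d,(v-k[3])/k[1]*d,d],-1)@T[:3,:3].T+T[:3,3]; P[d==0]=9
    return P
for n in('side','scene'):
    P=cloud(n); 
    m=(abs(P[...,0]-.5)<.06)&(abs(P[...,1]+.3)<.05)&(P[...,2]>.045)&(P[...,2]<.16)
    q=P[m]; print(n,'cotter',len(q),q.min(0).round(3),q.max(0).round(3),np.median(q,0).round(3))
    for h in(.05,.07,.09,.11):
        s=q[abs(q[:,2]-h)<.01]; 
        if len(s): print(h,s.min(0).round(3),s.max(0).round(3),s.mean(0).round(3), np.polyfit(s[:,0],s[:,1],1).round(3))
    # rack top
    m=(abs(P[...,2]-.035)<.006)&(abs(P[...,0]-.5)<.08)&(P[...,1]<-.05)&(P[...,1]>-.42); q=P[m][:,:2].astype(np.float32); print('rack',cv2.minAreaRect(q))
    m=(P[...,2]>.1175)&(P[...,2]<.125)&(abs(P[...,0]-.59)<.06)&(P[...,1]<.1)&(P[...,1]>-.05); q=P[m]
    print('pin',len(q),q.min(0).round(3),q.max(0).round(3)); print([(y,q[abs(q[:,1]-y)<.006].mean(0).round(4).tolist()) for y in(.03,.045,.06,.075,.09) if (abs(q[:,1]-y)<.006).any()])
for u,v in((226,224),):
    print(pt('side',u,v,z=.119))
E
```

```text
side cotter 198 [ 0.492 -0.315  0.045] [ 0.534 -0.303  0.141] [ 0.516 -0.309  0.092]
0.05 [ 0.492 -0.315  0.045] [ 0.526 -0.306  0.058] [ 0.508 -0.31   0.052] [ 0.005 -0.312]
0.07 [ 0.494 -0.314  0.06 ] [ 0.534 -0.303  0.079] [ 0.515 -0.308  0.07 ] [ 0.099 -0.359]
0.09 [ 0.493 -0.315  0.08 ] [ 0.533 -0.304  0.099] [ 0.514 -0.309  0.088] [ 0.074 -0.347]
0.11 [ 0.493 -0.315  0.1  ] [ 0.532 -0.304  0.12 ] [ 0.514 -0.309  0.11 ] [ 0.055 -0.337]
rack ((0.5052951574325562, -0.23141422867774963), (0.08672358095645905, 0.24890074133872986), 5.226364612579346)
pin 129 [0.574 0.032 0.118] [0.613 0.1   0.124]
[(0.03, [0.5968, 0.0338, 0.1195]), (0.045, [0.6004, 0.0453, 0.1198]), (0.06, [0.5804, 0.063, 0.1178]), (0.075, [0.5909, 0.0791, 0.1199]), (0.09, [0.5895, 0.09, 0.1198])]
scene cotter 270 [ 0.497 -0.316  0.045] [ 0.536 -0.305  0.138] [ 0.526 -0.31   0.096]
0.05 [ 0.499 -0.316  0.045] [ 0.534 -0.306  0.059] [ 0.514 -0.31   0.052] [ 0.071 -0.347]
0.07 [ 0.497 -0.315  0.06 ] [ 0.536 -0.306  0.079] [ 0.523 -0.31   0.068] [ 0.046 -0.334]
0.09 [ 0.499 -0.315  0.08 ] [ 0.536 -0.305  0.099] [ 0.519 -0.31   0.089] [ 0.059 -0.341]
0.11 [ 0.497 -0.315  0.101] [ 0.536 -0.305  0.12 ] [ 0.521 -0.31   0.111] [ 0.028 -0.324]
rack ((0.5080036520957947, -0.23240427672863007), (0.09141458570957184, 0.24608679115772247), 6.247664451599121)
pin 96 [0.584 0.032 0.118] [0.615 0.099 0.122]
[(0.03, [0.6068, 0.0344, 0.1188]), (0.045, [0.6052, 0.0429, 0.1189]), (0.075, [0.594, 0.0784, 0.1188]), (0.09, [0.5936, 0.09, 0.1191])]
[0.59750568 0.06173335 0.119     ]
```

```bash
python3 - <<'E'
from h import *
for u,v in((350,50),(430,75),(436,120),(352,100),(425,60)): print('box',pt('side',u,v).round(3))
print(np.round(optics.get_calibration('wrist')['mount'],3).tolist())
E
```

```text
box [ 0.535 -0.586  0.255]
box [ 0.282 -0.59   0.231]
box [ 0.24  -0.695  0.002]
box [ 0.518 -0.592  0.072]
box [ 0.309 -0.612  0.262]
[[-0.001, -0.959, -0.282, 0.071], [1.0, -0.001, 0.0, 0.001], [-0.0, -0.282, 0.959, -0.142], [0.0, 0.0, 0.0, 1.0]]
```

```bash
python3 -m inch '[[[1,0.057,0,0,0],[1,0.057,0,0,0],[1,0.057,0,0,0],[1,0.057,0,0,0],[1,0.057,0,0,0],[1,0.057,0,0,0],[1,0,0,0,0.175],[1,0,0,0,0.175],[1,0,0,0,0]]]'
python3 - <<'E'
from h import *
p=snap('wrist'); save('w1',p,f=1.25); print(np.load('wrist.npz')['T'].round(3).tolist())
E
```

```text
clock: 1.23
ee_pos: [0.517, -0.3153, 0.2305]
tcp_rot: [-0.0, 0.999, 0.038, -0.001]
wrist_force: [-0.5, 0.1, -0.3]
gripper_width: 0.0853
gripper_force: 0.0
[[0.075, -0.956, -0.282, 0.589], [-0.997, -0.072, -0.021, -0.311], [-0.0, 0.283, -0.959, 0.373], [0.0, 0.0, 0.0, 1.0]]
```

View pics/w1.png

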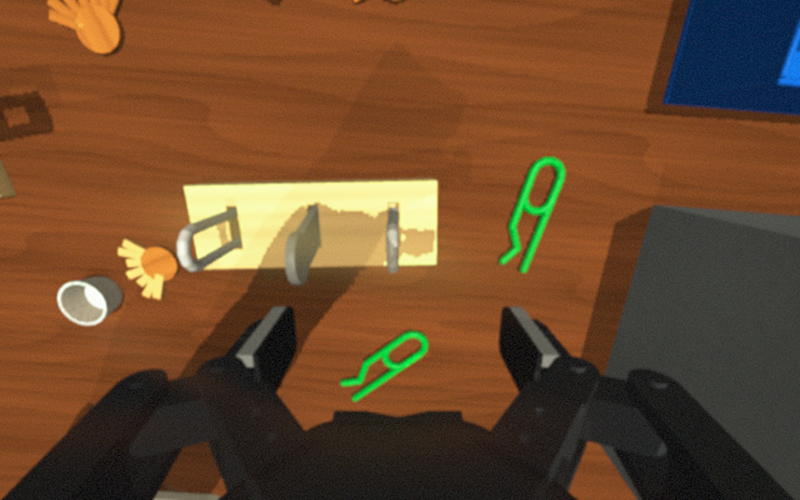

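The wrist view shows the cotter edge-on at (392,238) in the right-hand slot, standing nearly upright, with the key at (303,245) and the staple at (210,240).

```bash
python3 - <<'E'
from h import *
a=np.load('wrist.npz'); d=a['d']; k=a['k']; v,u=np.mgrid[:400,:640]; T=a['T']
P=np.stack([(u-k[2])/k[0]*d,(v-k[3])/k[1]*d,d],-1)@T[:3,:3].T+T[:3,3]; P[d==0]=9
m=(abs(P[...,0]-.515)<.05)&(abs(P[...,1]+.31)<.04)&(P[...,2]>.05)&(P[...,2]<.16)
q=P[m]
for h in(.06,.08,.1,.12,.135):
    s=q[abs(q[:,2]-h)<.01]
    if len(s): print(h,len(s),s.min(0).round(3),s.max(0).round(3),s.mean(0).round(3))
s=q[q[:,2]>.1]; print(q[:,2].max(),np.polyfit(s[:,0],s[:,1],1))
E
```

```text
0.06 14 [ 0.526 -0.315  0.051] [ 0.534 -0.307  0.07 ] [ 0.533 -0.311  0.063]
0.08 34 [ 0.52  -0.316  0.071] [ 0.534 -0.306  0.09 ] [ 0.531 -0.311  0.081]
0.1 31 [ 0.532 -0.314  0.091] [ 0.534 -0.307  0.11 ] [ 0.533 -0.31   0.101]
0.12 108 [ 0.499 -0.317  0.11 ] [ 0.534 -0.306  0.13 ] [ 0.527 -0.311  0.124]
0.135 338 [ 0.499 -0.317  0.125] [ 0.533 -0.307  0.139] [ 0.517 -0.312  0.133]
0.13901529661951645 [ 0.08935322 -0.35821761]
```

```bash
python3 -m inch '[[[1,-0.002,-0.004,0.043,0],[1,0,0,0.043,0],[1,0,0,0.042,0],[1,0,0,0,0],[0,0,0,0,0],[0,0,0,0,0],[0,0,0,0,0],[0,0,0,0,0],[0,0,0,0,0]]]' 80
```

```text
clock: 2.4
ee_pos: [0.5152, -0.3121, 0.1042]
tcp_rot: [0.0, 0.999, 0.036, 0.001]
wrist_force: [-0.1, -0.8, 3.9]
gripper_width: 0.007
gripper_force: 77.8
```

```bash
python3 -m inch '[[[0,0,0,-0.05,0],[0,0,0,-0.062,0],[0,0,0,-0.062,0],[0,0.01,-0.061,0,0],[0,0.01,-0.061,0,0],[0,0.01,-0.061,0,0],[0,0.01,-0.061,0,0],[0,0.01,-0.061,0,0],[0,0.01,-0.061,0,-0.09],[0,0,0,0,0]]]'
python3 - <<'E'
from h import *
p=snap('wrist'); save('w2',p,f=1.25)
s=r.observe(); print(s['ee_pos'],s['tcp_rot'])
E
```

```text
clock: 3.65
ee_pos: [0.5476, 0.0621, 0.2766]
tcp_rot: [-0.0, 0.996, 0.085, -0.001]
wrist_force: [-0.1, -0.3, -1.3]
gripper_width: 0.0073
gripper_force: 78.5
[0.54751357 0.05976177 0.27662589] [ 2.00067100e-04  9.96509346e-01  8.34777091e-02 -7.44956037e-04]
```

View pics/w2.png

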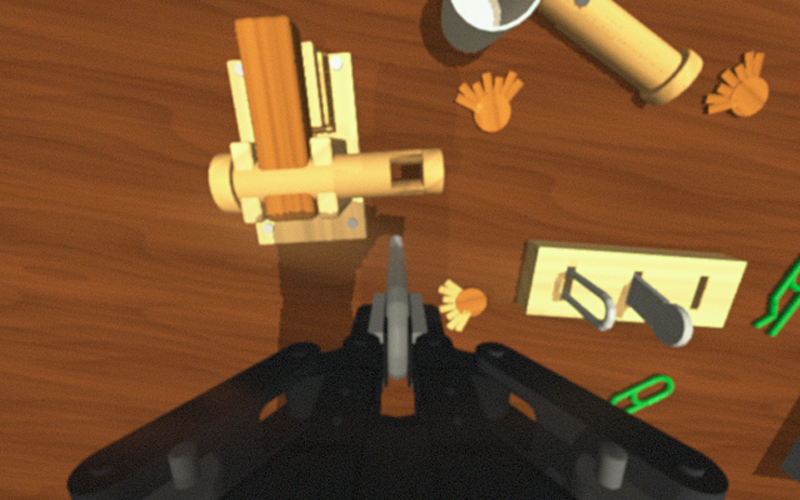

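The pin crosses from (225,180) to (440,170), with its hole at about (408,171). The cotter hangs straight in the pads at (397,300). I'll take one enlarged crop of the hole.

```bash
python3 - <<'E'
from h import *
p=np.load('wrist.npz')['p']; save('w2c',p,(250,105,370,175),6)
E
```

```text
(no output)
```

View pics/w2c.png

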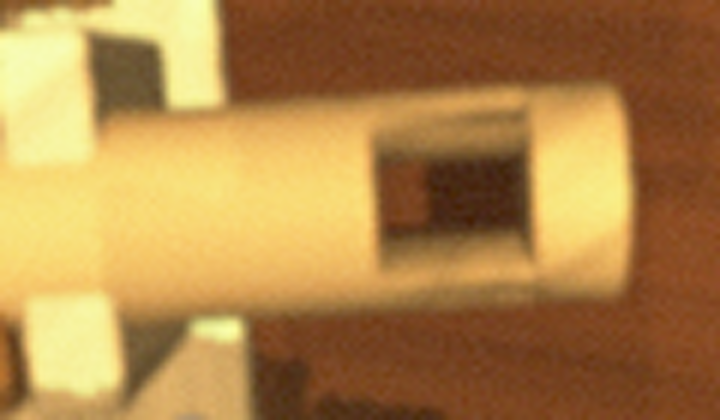

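```bash
python3 - <<'E'
from h import *
H=pt('wrist',325.5,138.2,z=.1); print('hole axis',H.round(4),'y mouth',pt('wrist',325.5,138.2,z=.117).round(4))
A=pt('wrist',250+150/6,105+211/6,z=.1);B=pt('wrist',350,105+192/6,z=.1); print(A.round(3),B.round(3),'axis ang',np.degrees(np.arctan2(*(A-B)[:2][::-1]))-90)
print('end',pt('wrist',355,138,z=.1).round(4), 'mouth y',pt('wrist',312.8,138,z=.117).round(4),pt('wrist',338.3,138,z=.117).round(4))
for n in('side','scene'):
    snap(n); a=np.load(n+'.npz'); d=a['d']; k=a['k']; v,u=np.mgrid[:400,:640]; T=a['T']
    P=np.stack([(u-k[2])/k[0]*d,(v-k[3])/k[1]*d,d],-1)@T[:3,:3].T+T[:3,3]; P[d==0]=9
    m=(abs(P[...,0]-.5475)<.045)&(abs(P[...,1]-.061)<.02)&(P[...,2]>.16)&(P[...,2]<.275)
    q=P[m]
    for h in np.arange(.165,.275,.01):
        s=q[abs(q[:,2]-h)<.005]
        if len(s): print(n,h.round(3),len(s),s.min(0).round(3)[:2],s.max(0).round(3)[:2])
    ww=a['p'][m.any(1).argmax():]
b=np.load('side.npz'); c=np.load('scene.npz')
a=np.array(b['T']); 
def px(n,X):
    z=np.load(n+'.npz'); Q=np.linalg.inv(z['T'])@np.r_[X,1]; return (Q[:2]/Q[2]*z['k'][:2]+z['k'][2:]).astype(int)
o=[]
for n in('side','scene'):
    u,v=px(n,[.5475,.061,.22]); o.append(cv2.resize(np.load(n+'.npz')['p'][v-45:v+45,u-40:u+40],None,fx=5,fy=5,interpolation=cv2.INTER_CUBIC)[:,:395]); print(n,u,v)
save('held',np.hstack(o))
s=r.observe(); print(s['ee_pos'],2*np.degrees(np.arcsin(s['tcp_rot'][2])))
E
```

```text
hole axis [0.5977 0.0612 0.1   ] y mouth [0.5988 0.0619 0.117 ]
[0.586 0.117 0.1  ] [0.604 0.034 0.1  ] axis ang 12.099752408357247
end [0.6035 0.0285 0.1   ] mouth y [0.5967 0.0753 0.117 ] [0.6013 0.0484 0.117 ]
side 0.185 8 [0.527 0.058] [0.559 0.066]
side 0.195 20 [0.524 0.06 ] [0.558 0.068]
side 0.205 24 [0.525 0.056] [0.552 0.066]
side 0.215 32 [0.526 0.058] [0.551 0.067]
side 0.225 36 [0.525 0.056] [0.56  0.067]
side 0.235 29 [0.526 0.057] [0.562 0.067]
side 0.245 26 [0.526 0.056] [0.563 0.067]
side 0.255 55 [0.525 0.057] [0.562 0.068]
side 0.265 38 [0.527 0.055] [0.564 0.068]
side 0.275 11 [0.525 0.054] [0.562 0.067]
scene 0.185 9 [0.533 0.053] [0.563 0.065]
scene 0.195 40 [0.531 0.052] [0.564 0.064]
scene 0.205 35 [0.533 0.053] [0.558 0.063]
scene 0.215 27 [0.533 0.052] [0.561 0.064]
scene 0.225 27 [0.532 0.052] [0.567 0.064]
scene 0.235 46 [0.532 0.052] [0.568 0.065]
scene 0.245 32 [0.532 0.052] [0.568 0.065]
scene 0.255 46 [0.532 0.051] [0.569 0.065]
scene 0.265 32 [0.534 0.052] [0.569 0.065]
scene 0.275 13 [0.563 0.057] [0.567 0.064]
side 238 202
scene 422 186
[0.54764996 0.05720737 0.27688402] 9.314443103049298
```

View pics/held.png

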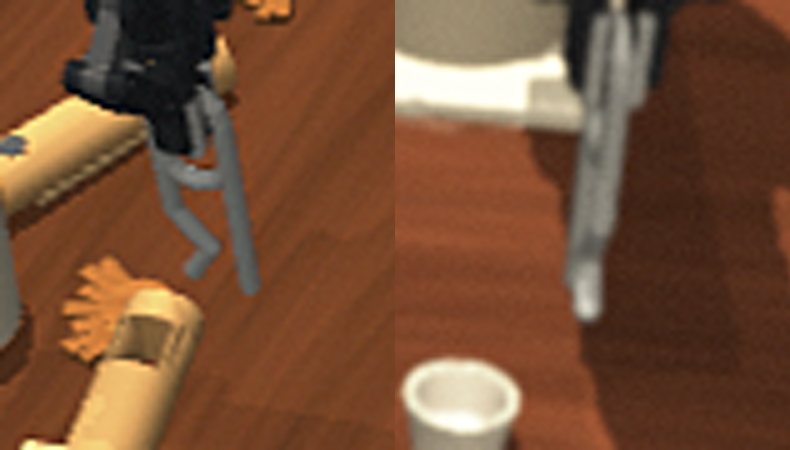

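The held cotter hangs straight: leg vertical at held (235,200)-(250,290), kinked arm on the +x side. All cameras put the hole at (0.598, 0.0615), and the pin's yaw is about 11.7°. Next I'll go above the hole.

```bash
python3 -m inch '[[[0,0.033,0.003,0,0],[0,0.032,0.003,0,0],[0,0,0,0,-0.04],[0,0,0,0,0],[0,0,0,0,0],[0,0,0,0,0]]]'
python3 - <<'E'
from h import *
for n in('side','scene'):
    snap(n); a=np.load(n+'.npz'); d=a['d']; k=a['k']; v,u=np.mgrid[:400,:640]; T=a['T']
    P=np.stack([(u-k[2])/k[0]*d,(v-k[3])/k[1]*d,d],-1)@T[:3,:3].T+T[:3,3]; P[d==0]=9
    m=(abs(P[...,0]-.5985)<.014)&(abs(P[...,1]-.061)<.02)&(P[...,2]>.16)&(P[...,2]<.225)
    q=P[m]; print(n,'leg',q.min(0).round(4),q.max(0).round(4),np.median(q,0).round(4))
    m=(P[...,2]>.095)&(P[...,2]<.125)&(abs(P[...,0]-.6)<.04)&(abs(P[...,1]-.04)<.006); q=P[m]; print('pin near end',q.min(0).round(4),q.max(0).round(4))
s=r.observe(); print(s['ee_pos'],2*np.degrees(np.arcsin(s['tcp_rot'][2])))
E
```

```text
clock: 4.55
ee_pos: [0.6128, 0.0616, 0.2777]
tcp_rot: [-0.0, 0.995, 0.101, 0.0]
wrist_force: [-0.1, 0.6, -1.1]
gripper_width: 0.0074
gripper_force: 78.4
side leg [0.5906 0.0573 0.1874] [0.6121 0.0673 0.2241] [0.5947 0.0627 0.2089]
pin near end [0.581  0.034  0.1004] [0.6187 0.0457 0.1237]
scene leg [0.5972 0.0548 0.1835] [0.6046 0.062  0.2247] [0.6009 0.0578 0.2097]
pin near end [0.5946 0.0341 0.0951] [0.6261 0.0459 0.1205]
[0.6128943  0.0620127  0.27772574] 11.594977948542983
```

```bash
python3 -m inch '[[[0,0,-0.002,0.03,0],[0,0,0,0.025,0],[0,0,0,0.015,0],[0,0,0,0.008,0],[0,0,0,0.008,0],[0,0,0,0,0]]]' 110
```

```text
clock: 5.4
ee_pos: [0.6129, 0.0642, 0.1914]
tcp_rot: [-0.0, 0.995, 0.101, 0.0]
wrist_force: [0.4, 0.1, -1.9]
gripper_width: 0.0067
gripper_force: 107.1
```

```bash
python3 -m inch '[[[0,0,0,0.01,0],[0,0,0,0.008,0],[0,0,0,0.006,0],[0,0,0,0,0]]]'; python3 -m inch '[[[0,0,0,0.006,0],[0,0,0,0.006,0],[0,0,0,0,0]]]'
```

```text
clock: 5.9
ee_pos: [0.6133, 0.0644, 0.1659]
tcp_rot: [-0.0, 0.995, 0.101, 0.0]
wrist_force: [5.7, 1.5, -7.4]
gripper_width: 0.0066
gripper_force: 106.9
clock: 6.28
ee_pos: [0.612, 0.0641, 0.1538]
tcp_rot: [0.0, 0.995, 0.101, -0.001]
wrist_force: [3.9, 1.3, -6.9]
gripper_width: 0.0066
gripper_force: 107.2
```

```bash
python3 -m inch '[[[0,0,0,0.004,0],[0,0,0,0.004,0],[0,0,0,0,0]]]'
python3 - <<'E'
from h import *
o=[]
for n,(u,v) in(('side',(222,215)),('scene',(420,240))):
    p=snap(n); o.append(cv2.resize(p[v-45:v+45,u-40:u+40],None,fx=5,fy=5,interpolation=cv2.INTER_CUBIC)[:,:395])
save('in',np.hstack(o))
E
```

```text
clock: 6.65
ee_pos: [0.6114, 0.064, 0.1463]
tcp_rot: [0.0, 0.995, 0.101, -0.002]
wrist_force: [2.1, 0.9, -4.5]
gripper_width: 0.0065
gripper_force: 107.3
```

View pics/in.png

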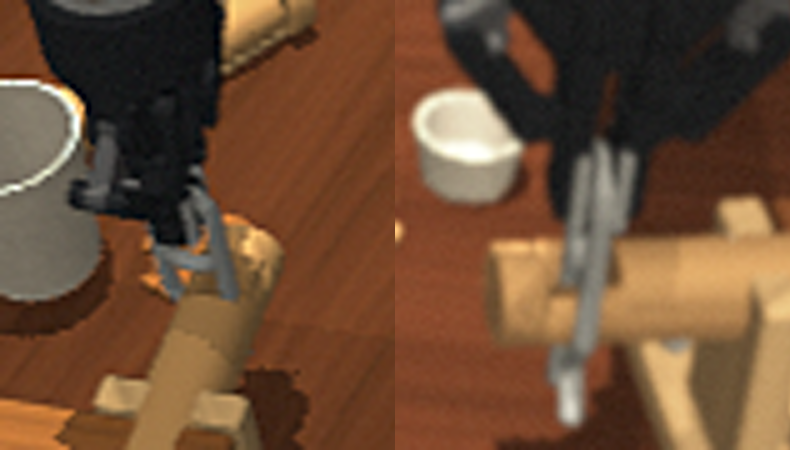

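The arm has gone round the pin (scene half, (595,300) to (565,370)) and the leg is in the hole. The cotter now pulls itself downward, so I'll seat it the last few millimetres.

```bash
python3 -m inch '[[[0,0,0,0.002,0],[0,0,0,0.002,0],[0,0,0,0,0]]]'; python3 -m inch '[[[0,0,0,0.002,0],[0,0,0,0,0]]]'
```

```text
clock: 7.12
ee_pos: [0.6123, 0.0641, 0.1439]
tcp_rot: [0.0, 0.995, 0.101, -0.0]
wrist_force: [-1.5, 0.1, 2.3]
gripper_width: 0.0063
gripper_force: 108.1
clock: 7.38
ee_pos: [0.6127, 0.0641, 0.1434]
tcp_rot: [0.0, 0.995, 0.101, 0.001]
wrist_force: [-3.1, -1.1, 9.2]
gripper_width: 0.0069
gripper_force: 109.4
```

Upward reaction, so the bow is seated on the pin. I'll release and retreat.

```bash
python3 -m inch '[[[0.6,0,0,0,0],[0.6,0,0,0,0],[0.6,0,0,0,0],[0.6,0,0,0,0],[0.6,0,0,-0.03,0],[0.6,0,0,-0.06,0],[0.6,-0.05,0,-0.03,0],[0.6,-0.06,0,0,0],[0.6,0,0,0,0],[0.6,0,0,0,0]]]'
python3 - <<'E'
from h import *
o=[]
for n,(u,v) in(('side',(222,215)),('scene',(420,240))):
    p=snap(n); o.append(cv2.resize(p[v-45:v+45,u-40:u+40],None,fx=5,fy=5,interpolation=cv2.INTER_CUBIC)[:,:395])
    a=np.load(n+'.npz'); d=a['d']; k=a['k']; v,u=np.mgrid[:400,:640]; T=a['T']
    P=np.stack([(u-k[2])/k[0]*d,(v-k[3])/k[1]*d,d],-1)@T[:3,:3].T+T[:3,3]; P[d==0]=9
    m=(abs(P[...,0]-.6127)<.04)&(abs(P[...,1]-.064)<.025)&(P[...,2]>.135)&(P[...,2]<.22); q=P[m]; print(n,q.min(0).round(3),q.max(0).round(3))
save('out',np.hstack(o))
E
```

```text
clock: 8.62
ee_pos: [0.5054, 0.042, 0.2619]
tcp_rot: [0.0, 0.995, 0.101, 0.001]
wrist_force: [0.5, 0.6, -0.2]
gripper_width: 0.0509
gripper_force: 0.0
side [0.6   0.061 0.135] [0.64  0.076 0.179]
scene [0.606 0.059 0.135] [0.646 0.075 0.175]
```

View pics/out.png

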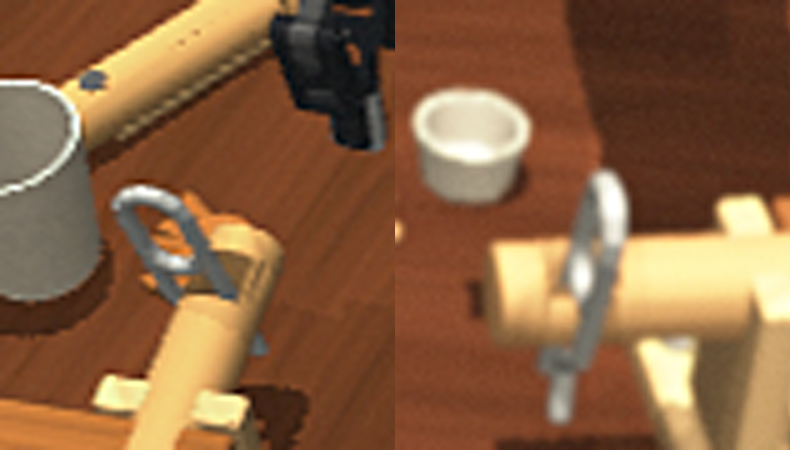

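```bash
python3 - <<'E'
from h import *
c,s_=np.cos(.204),np.sin(.204)
for n,off in(('side',-.0025),('scene',.0035)):
    a=np.load(n+'.npz'); d=a['d']; k=a['k']; v,u=np.mgrid[:400,:640]; T=a['T']
    P=np.stack([(u-k[2])/k[0]*d,(v-k[3])/k[1]*d,d],-1)@T[:3,:3].T+T[:3,3]; P[d==0]=9
    hsv=cv2.cvtColor(a['p'],cv2.COLOR_RGB2HSV)
    m=(abs(P[...,0]-.605)<.06)&(abs(P[...,1]-.062)<.03)&(P[...,2]>.02)&(P[...,2]<.19)&(hsv[...,1]<60); q=P[m]
    S=((q[:,0]-off-.598)*c+(q[:,1]-.0615)*s_)*1000; Z=q[:,2]*1000-100; Y=((q[:,1]-.0615)*c-(q[:,0]-off-.598)*s_)*1000
    for h in range(-70,90,8):
        w=abs(Z-h)<4
        if w.any(): print(n,h,w.sum(),'s',S[w].min().round(),S[w].max().round(),'y',Y[w].mean().round(1))
E
```

```text
side -46 1 s -7.0 -7.0 y -3.1
side -38 4 s -10.0 -7.0 y 0.1
side -30 2 s -10.0 -9.0 y 0.9
side -6 6 s -19.0 32.0 y 4.5
side 2 9 s -1.0 34.0 y 1.9
side 10 16 s -2.0 33.0 y 2.3
side 18 26 s -1.0 36.0 y 2.3
side 26 29 s 2.0 37.0 y 2.5
side 34 18 s 3.0 41.0 y 3.6
side 42 17 s 6.0 44.0 y 2.7
side 50 15 s 5.0 45.0 y 3.9
side 58 14 s 9.0 44.0 y 4.3
side 66 25 s 10.0 45.0 y 3.6
side 74 31 s 16.0 40.0 y 3.1
side 82 1 s 24.0 24.0 y 4.8
scene -46 10 s -11.0 19.0 y -3.0
scene -38 21 s -9.0 20.0 y -3.3
scene -30 17 s -6.0 17.0 y -2.8
scene -22 9 s 9.0 19.0 y -4.5
scene -14 5 s 19.0 25.0 y -4.5
scene -6 12 s 21.0 32.0 y -2.7
scene 2 10 s 30.0 35.0 y -1.3
scene 10 10 s 1.0 37.0 y -2.4
scene 18 31 s 1.0 37.0 y -1.9
scene 26 41 s 5.0 39.0 y -1.0
scene 34 22 s 4.0 41.0 y -0.8
scene 42 22 s 8.0 42.0 y -0.4
scene 50 25 s 8.0 44.0 y -0.6
scene 58 21 s 10.0 45.0 y -0.3
scene 66 37 s 15.0 42.0 y 0.3
scene 74 29 s 18.0 35.0 y 1.1
```

The cotter leans about 10° within the hole's clearance. The leg is through the hole to about 45 mm below the axis, the kink is snapped under the pin at (s 9–19, z −22), and the bow rests on the pin with its centre about 46 mm above the axis. The gripper is clear, so I'm handing it in.

```bash
python3 -c "
from cell import r
print(r.finish_job())"
```

```text
the job is handed in; nothing more can be done
None
```

The spring cotter is through the pin's cross hole with its arm snapped under the pin and its bow resting on the pin, leaning about 10° in the hole's clearance; the gripper is clear and the job is handed in, at about 9 s on the robot's clock.

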